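# Raise the pop-up socket tower to its second stop and hold it there

### The job

Bring up the pop-up socket tower that is let into the worktop, so that I can plug the mixer into its lowest outlets: press the red release button so that the head springs up by itself, let the button go, then take hold of the head and draw the tower up past its first stop to the second one, as far as it will go. It has no catch up there and sinks back as soon as it is let go, so the job finishes with you still holding the head at full height. Leave the mug, lemon, garlic and teaspoon round it where they are.

Things in the scene. Friction and masses are not known exactly. Their poses are not given: they have to be found in the camera images.
- tower: fixed stainless flange plate in the worktop, 150 x 86 mm, 4 mm high, black seal round the square tower. Origin: on the tower's vertical axis, z = 0 at the worktop; z up. Plate from x = -97 to +53 mm, y = -43 to +43 mm; the long end (-x, roughly towards the robot) carries the red button at x = -60 mm, y = 0. The tower's faces look along its x and y. Never moves in the job.
- tower_head: the tower's head: square cap 52 x 52 x 12 mm, black, steel top; origin at the centre of its top face, axes as tower. Latched, its top is 11 mm above the worktop; released, it springs up 25 to 35 mm. Then grip two facing sides of the cap, fingers closing along y (button on the -x side). It overhangs the section below by 3 mm. At the second stop its top is 151 mm above the worktop.
- release_top (a point): centre of the top of the round red release button, 23 mm across, 11 mm above the worktop when out; pressed straight down. It is 60 mm from the tower's axis.
- release (a joint): travel of the release button: 0 out, 0.005 m fully in. Starts to move at about 2 N, fully in at about 6 N; from about 3.5 mm the latch is free and the head springs up. It springs out again when let go.
- tower_inner (a joint): how far the inner section with the head is out of the outer one: 0 latched down, about 0.025 to 0.035 sprung up, 0.075 at its end, the first stop. Drawing it up takes about 3 to 5 N.
- tower_outer (a joint): how far the outer section (54 mm square) is out of the plate: 0 down, 0.065 at its end, the second stop. It follows only once the inner section is at its own end: the pull then jumps to about 10 N and grows to about 14 N at the second stop, which is solid. Head's rise from latched to full height: 0.140 m. Let go, both sections sink back, the inner one to its sprung-up height.
- mug: sea-green mug, 78 mm across, 117 mm with its handle, 97 mm high, upright, open on top; origin under its middle. Leave it alone.
- lemon_2: yellow lemon, 83 x 58 x 58 mm, lying to the right of the tower; origin under its middle. Leave it alone.
- garlic_2: pale pink garlic bulb, 56 mm across, 55 mm high, to the left of the tower; origin under its middle. Leave it alone.
- teaspoon: teaspoon with a red handle, 132 x 26 x 11 mm, lying flat; origin under its middle. Leave it alone.

How it is judged:
By the outcome, as a careful person would: the job done as asked, in the order asked, and still so for the second after the job is handed in, while the arm keeps its last pose, push and grip.
It also fails if it takes over 40 s, if anything falls off the work surface, if the arm or the gripper's body presses on something with over 40 N, if the wrist force passes 120 N, or if a joint passes its speed limit or range.

### The arm

A 7-joint arm with a two-finger parallel gripper is mounted at the origin on a cart in front of the work surface, level with it; the furniture and walls round the work are solid. World frame = base frame: x ahead of the robot, y to its left, z up, the work surface at z = 0. Lengths are in m, angles in rad, forces in N, time in s.
With the tool pointing down it reaches from about 0.35 to 0.9 m from the base axis. Payload 8.1 kg.
Tool frame: the origin (TCP) lies at the very end of the fingers, on their centre line; the grasp point (between the pads) lies 19 mm behind it; z points along the fingers, y is the line along which they close (so a half turn about z gives the same grasp; the last joint's range is limited). The gripper opens to 92 mm and grips with 3 to 60 N. Pads are 19 mm wide; open, the fingers measure 130 mm over their backs; the gripper's body (75 mm by 190 mm) begins 47 mm behind the grasp point.
Start: joints at [1.02, 0.434, 0.025, 1.573, -0.012, 1.134, -0.075], TCP at [0.271, -0.563, 0.227] pointing down, gripper open.
Joint ranges: [-2.62, 2.62], [-0.44, 2.09], [-1.27, 1.32], [0.08, 2.57], [-1.32, 4.46], [0.12, 2], [-2.74, 2.74]. Speed limits (rad/s): [2.22, 2.22, 3.01, 3.01, 3.14, 3.14, 3.14].

### API

Orientations are given as a rotation vector (axis times angle).
In Python, from cell import arm gives the robot as it stands.
- The arm moves only by the shell command python3 -m pendant 'ROWS' [FORCE]. ROWS is a JSON object of lists of equal length, an entry for each row: "slide": the shift along the tool's x, y, z in units of 0.3 m (1.0 is 0.3 m), a list of three; "dr": the turn, a rotation vector about the tool's x, y, z in units of 0.12 rad (1.0 is 0.12 rad), a list of three; "claw": the opening, from 0 (shut) to 1 (fully open). In form: {"slide": [[tx, ty, tz], ...], "dr": [[ax, ay, az], ...], "claw": [claw, ...]}. A call has 1 to 10 rows; each row shifts and turns the commanded pose from where the row before left it, along the tool's axes as they then stand; what a row does not reach is not made up. A row lasts 1/10 s, in which the tool goes at most 50 mm and 8.59 degrees, less where a joint would pass 70% of its speed; a pose out of reach is approached as far as the arm can. A call with a number of a shift or a turn outside -1 to 1 is refused whole. A call with a gripper value outside its range is refused whole. The fingers move at their own pace and stop on an object; FORCE is the grip in N (left out, the last holds). Time passes only in rows, so rows that do not move let the fingers close. It gives the time, the measured TCP pose, the force, the opening and the grip force at its end, in the units of the state.
- arm.observe(): the state, without advancing time (a new reading comes with each control period).
- arm.get_image(name): name is "scene" or "top" or "wrist"; returns the picture (400x640x3 uint8, red, green, blue); there is no depth.
- arm.calibration(name): a dict with "K" (3x3 intrinsics, pixels), "xyz" and "orientation" of the camera in the world. Camera axes: x right, y up, looking along -z (the intrinsics and any distortion apply to the point x, -y, -z); pixel columns grow to the right and rows downward; lengths in m; the calibration is good to about 2 mm. A picture is of the moment at which its call begins: read the wrist's pose just before it. calibration takes no time and is no camera call; for the wrist camera it gives the pose at the moment of the call.
- arm.sign_off(): hands the job in; it is judged then, once.
The state is a dict: "clock": time; "joints": joint angles; "dq": joint speeds; "joint_efforts": joint torques, N m; "position": TCP position; "ee_rot": TCP orientation; "force": force on the tool from outside, world axes, zero at the start; "ft_torque": the same for the moment, N m; "width": opening from 0.0 (shut) to 1.0 (fully open); "gripper_force": force on a finger pad.
Only numpy, scipy, OpenCV 4.12 (cv2) and the standard library are available. Lean on these libraries where they do the work, as an engineer would, in place of code of your own. Each camera call takes 0.05 s, during which the arm holds its last target. There are 200 camera calls.

## Working session

There is one attempt and no reset: what is moved stays moved. The work goes in short steps, Python scripts to look and compute and a shell command to move; the robot and the scene stay as the last step left them, time stands still between calls to the robot, and variables do not carry over. Pictures are saved under pics/ and viewed, at most 10 in all, crops included, and the job is handed in when it is done.

```bash
mkdir -p pics
python3 - <<'E'
from cell import arm
import cv2,numpy as np
for n in("top","scene"):
    c=arm.calibration(n);print(n,c)
    cv2.imwrite(f"pics/{n}0.png",arm.get_image(n)[:,:,::-1])
print(arm.observe())
E
```

```text
top {'K': array([[454.64643135,   0.        , 313.73184136],
       [  0.        , 454.64643135, 209.67475264],
       [  0.        ,   0.        ,   1.        ]]), 'xyz': array([0.38008133, 0.13213823, 1.34550236]), 'orientation': array([ 0.07465524, -0.08576849, -1.54108836])}
scene {'K': array([[387.58621917,   0.        , 314.62899964],
       [  0.        , 387.58621917, 192.7481673 ],
       [  0.        ,   0.        ,   1.        ]]), 'xyz': array([0.12431149, 0.62084057, 0.86428638]), 'orientation': array([ 0.26688822, -0.82120571, -2.42795422])}
{'clock': 0.1, 'joints': array([ 1.02036779,  0.43515199,  0.02497894,  1.57398191, -0.01161491,
        1.13397308, -0.07509454]), 'dq': array([-0.00090791, -0.00149158, -0.00095567, -0.00272428, -0.00033313,
       -0.00298377,  0.00024427]), 'joint_efforts': array([ 4.51272281e-03, -6.69124460e+01,  9.88950916e-01, -3.15146470e+01,
       -6.03048457e-02,  3.73061467e-02,  5.91035155e-05]), 'position': array([ 0.27039689, -0.56299572,  0.22603367]), 'ee_rot': array([-3.06191882e+00, -6.97179542e-01,  6.50319639e-04]), 'force': array([-0.3391322 , -0.18722336,  0.15426058]), 'ft_torque': array([-0.01315449, -0.03067687,  0.05086269]), 'gripper_force': 0.0, 'width': 0.9984532139647111}
```

View pics/top0.png

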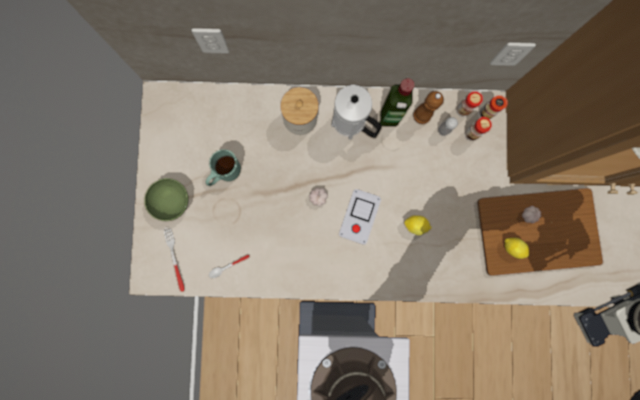

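View pics/scene0.png

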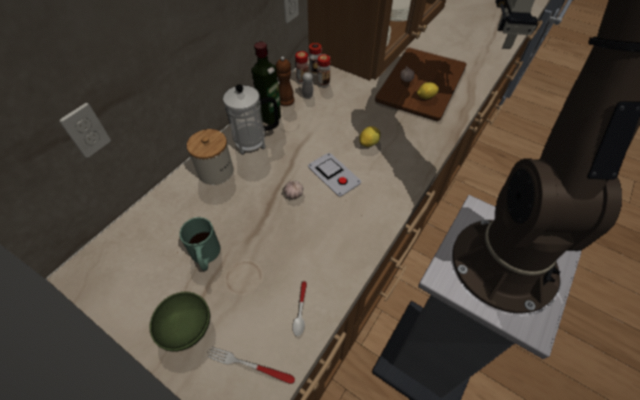

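The top view shows the plate around (360,216), with the head at (363,209) and the red button at (356,229). The garlic is at (318,196), the lemon at (417,226), the mug at (224,167) and the spoon at (230,266). In the scene view the button is at (342,181).

```bash
cat > h.py <<'E'
from cell import arm
import cv2,numpy as np
from scipy.spatial.transform import Rotation as R
def ray(c,uv):
    d=np.linalg.solve(c["K"],[uv[0],uv[1],1.]);return R.from_rotvec(c["orientation"]).apply([d[0],-d[1],-d[2]])
def onz(c,uv,z):
    d=ray(c,uv);return c["xyz"]+d*(z-c["xyz"][2])/d[2]
def red(im,box):
    u0,v0,u1,v1=box;s=im[v0:v1,u0:u1].astype(int)
    w=np.clip(s[...,0]-np.maximum(s[...,1],s[...,2])-30,0,120).astype(float)
    v,u=np.mgrid[v0:v1,u0:u1];return np.array([(u*w).sum(),(v*w).sum()])/w.sum()
E
python3 - <<'E'
from h import *
for n,b,h in(("top",(335,185,385,245),(363,209)),("scene",(300,150,365,200),(329,168))):
    c=arm.calibration(n);im=cv2.imread(f"pics/{n}0.png")[:,:,::-1]
    uv=red(im,b);p=onz(c,uv,.010);q=onz(c,h,.011)
    print(n,uv,p,q,np.degrees(np.arctan2(*(q-p)[1::-1])),np.linalg.norm(q-p))
c=arm.calibration("top")
for n,uv in(("garlic",(318,196)),("lemon",(417,226)),("mug",(224,167)),("can",(352,110)),("bottle",(398,105))):print(n,onz(c,uv,.03))
w=arm.calibration("wrist");o=arm.observe();T=R.from_rotvec(o["ee_rot"]).inv()
print(w["K"],T.apply(w["xyz"]-o["position"]),(T*R.from_rotvec(w["orientation"])).as_rotvec(),(T.inv()).as_matrix())
E
```

```text
top [355.66894587 228.18537512] [ 4.66406888e-01 -3.38871052e-04  1.00000000e-02] [ 0.5236844  -0.02086347  0.011     ] -19.71443386245793 0.06085205692422382
scene [342.23224992 179.87819501] [0.46292139 0.00159477 0.01      ] [ 0.51827186 -0.01422593  0.011     ] -15.951405196412326 0.057575768542468
garlic [0.55600794 0.11333804 0.03      ]
lemon [ 0.47651343 -0.17640405  0.03      ]
mug [0.6337479  0.39117636 0.03      ]
can [0.81710604 0.01904389 0.03      ]
bottle [ 0.8366534  -0.11797631  0.03      ]
[[301.42827681   0.         319.03152292]
 [  0.         301.42827681 195.20206617]
 [  0.           0.           1.        ]] [ 0.0736869   0.00115671 -0.15759732] [2.0726172  2.07241049 0.29030854] [[ 9.01421866e-01  4.32941264e-01 -6.93564754e-04]
 [ 4.32941805e-01 -9.01421100e-01  1.18047110e-03]
 [-1.14119251e-04 -1.36437564e-03 -9.99999063e-01]]
```

```bash
python3 -m pendant '{"slide":[[0.1,-0.1,0],[0.1,-0.1,0],[0.1,-0.1,0],[0.1,-0.1,0],[0.1,-0.1,0],[0.1,-0.1,0],[0.1,-0.1,0],[0.1,-0.1,0],[0.1,-0.1,0],[0.1,-0.1,0]],"dr":[[0,0,0],[0,0,0],[0,0,0],[0,0,0],[0,0,0],[0,0,0],[0,0,0],[0,0,0],[0,0,0],[0,0,0]],"claw":[0,0,0,0,0,0,0,0,0,0]}' 20
python3 -m pendant '{"slide":[[0.1,-0.1,0],[0.1,-0.1,0],[0.1,-0.1,0],[0.1,-0.1,0],[0,0,0],[0,0,0],[0,0,0],[0,0,0],[0,0,0],[0,0,0]],"dr":[[0,0,0],[0,0,0],[0,0,0.9],[0,0,0.9],[0,0,0.9],[0,0,0.9],[0,0,0.9],[0,0,0.9],[0,0,0.9],[0,0,0]],"claw":[0,0,0,0,0,0,0,0,0,0]}' 20
cat > look.py <<'E'
from h import *
import sys
c=arm.calibration("wrist");o=arm.observe();im=arm.get_image("wrist")
np.save("/tmp/c.npy",c,allow_pickle=True)
cv2.imwrite(f"pics/{sys.argv[1]}.png",im[:,:,::-1])
print(o["position"],R.from_rotvec(o["ee_rot"]).as_matrix().round(4).tolist(),o["force"],o["width"],o["clock"])
try: 
    uv=red(im,(0,0,640,400));print(uv,onz(c,uv,.010))
except Exception as e:print(e)
E
python3 look.py w1
```

```text
clock: 1.1
position: [0.4112, -0.1614, 0.2267]
ee_rot: [3.063, 0.697, -0.0]
force: [0.2, 0.1, 0.4]
width: 0.179
gripper_force: 0.0
clock: 2.1
position: [0.4714, -0.0047, 0.2265]
ee_rot: [3.104, -0.485, -0.001]
force: [-0.0, 0.2, 0.7]
width: 0.007
gripper_force: 0.0
[ 0.47136502 -0.00471724  0.22646701] [[0.9524, -0.305, -0.0006], [-0.305, -0.9524, -0.0002], [-0.0005, 0.0003, -1.0]] [-0.01110955  0.24626088  0.74442093] 0.007037079003986645 2.1
[436.04907453 212.29897705] [ 0.37113092 -0.1349497   0.01      ]
```

View pics/w1.png

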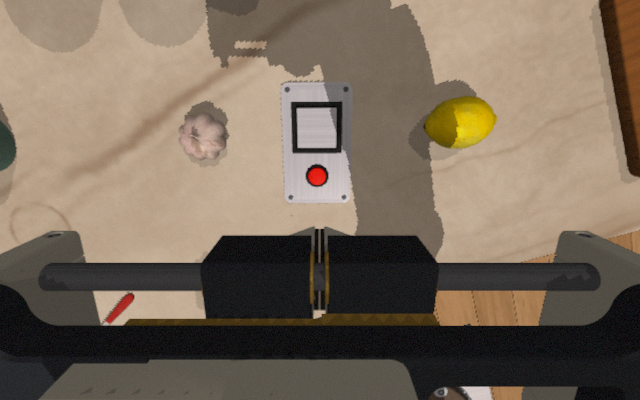

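The button is at about (317,176), the head's square is centred at about (317,127) and the plate is nearly aligned with the image. The garlic (205,137) and lemon (460,122) are clear of it.

Run:
```python
from h import *
c=np.load("/tmp/c.npy",allow_pickle=True).item();im=cv2.imread("pics/w1.png")
b=onz(c,red(im[:,:,::-1],(295,155,340,195)),.010)
g=im[90:163,284:348].max(2);m=((g<45)*255).astype(np.uint8)
n,l,s,ce=cv2.connectedComponentsWithStats(m);i=1+s[1:,4].argmax();print(s[i],ce[i])
pts=cv2.findNonZero((l==i).astype(np.uint8));r=cv2.minAreaRect(pts);print(r)
box=[onz(c,p+[284,90],.009) for p in cv2.boxPoints(r)];h=np.mean(box,0)
print("box yaw",[np.degrees(np.arctan2(*(box[k]-box[k-1])[1::-1])) for k in range(4)],[np.linalg.norm(box[k]-box[k-1]) for k in range(4)])
d=h-b;yaw=np.arctan2(d[1],d[0]);print("btn",b,"head",h,np.degrees(yaw),np.hypot(*d[:2]))
o=arm.observe();T=R.from_rotvec(o["ee_rot"]);print("tool yaw",np.degrees(np.arctan2(*T.as_matrix()[1::-1,0])))
for t in(b,h):print("units",T.inv().apply(t-o["position"])/.3)
```

```text
[  8  12  50  50 738] [32.87940379 33.85365854]
((32.499996185302734, 36.499996185302734), (48.99999237060547, 48.99999237060547), -0.0)
box yaw [np.float64(72.24915521220018), np.float64(-19.167334270370763), np.float64(-107.75288965866834), np.float64(163.39716421324542)] [np.float64(0.06086056004224454), np.float64(0.058175909109349055), np.float64(0.05825705633167737), np.float64(0.05816772805549761)]
btn [ 0.4651925  -0.00075054  0.01      ] head [ 0.52290263 -0.01910901  0.009     ] -17.646666096145967 0.06055983143500059
tool yaw -17.52985539528009
units [-0.02331116 -0.00664258  0.72167167]
units [ 0.17855611 -0.00623205  0.72490758]
```

```bash
python3 -m pendant '{"slide":[[-0.023,-0.006,0.14],[0,0,0.14],[0,0,0.14],[0,0,0.14],[0,0,0.1],[0,0,0.02],[0,0,0],[0,0,0.01],[0,0,0.01],[0,0,0]],"dr":[[0,0,0],[0,0,0],[0,0,0],[0,0,0],[0,0,0],[0,0,0],[0,0,0],[0,0,0],[0,0,0],[0,0,0]],"claw":[0,0,0,0,0,0,0,0,0,0]}' 20
python3 look.py w2
```

```text
clock: 3.15
position: [0.4662, -0.001, 0.0175]
ee_rot: [-3.104, 0.482, -0.003]
force: [-0.6, 0.7, 0.7]
width: 0.005
gripper_force: 0.0
[ 0.46623359 -0.00095153  0.01749121] [[0.9529, -0.3032, 0.0017], [-0.3032, -0.9529, -0.0], [0.0016, -0.0005, -1.0]] [-0.56864988  0.70735188  0.67581761] 0.0045864141486543115 3.15
[338.34374574 157.50514656] [ 0.50939451 -0.0269749   0.01      ]
```

View pics/w2.png

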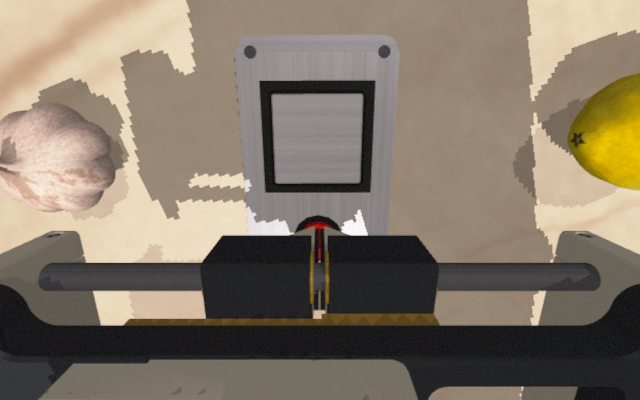

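The closed fingers are centred over the button (318,228), with the head still latched. Now I'll press.

```bash
python3 -m pendant '{"slide":[[0,0,0.01],[0,0,0.01],[0,0,0.007],[0,0,0.006],[0,0,0.003],[0,0,0]],"dr":[[0,0,0],[0,0,0],[0,0,0],[0,0,0],[0,0,0],[0,0,0]],"claw":[0,0,0,0,0,0]}' 20
python3 look.py w3
```

```text
clock: 3.8
position: [0.466, -0.0009, 0.0062]
ee_rot: [3.104, -0.482, 0.001]
force: [-0.6, -0.7, 9.4]
width: 0.001
gripper_force: 4.3
[ 0.46595669 -0.00092894  0.00617399] [[0.9529, -0.3034, 0.0006], [-0.3034, -0.9529, -0.0001], [0.0006, -0.0001, -1.0]] [-0.56744285 -0.71827659  9.37490507] 0.0008095406260890856 3.8
[265.91951625 146.06662187] [0.52770207 0.00652572 0.01      ]
```

View pics/w3.png

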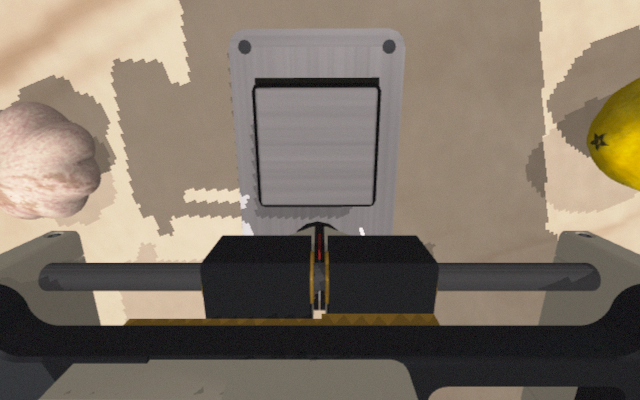

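The head has sprung up: its square is now 253–380 px wide, so the top is at about z = 41 mm. I'll release the button, back off and open the gripper.

```bash
python3 -m pendant '{"slide":[[0,0,-0.02],[0,0,-0.06],[0,0,-0.1],[0,0,-0.12],[0,0,-0.1],[0,0,0],[0,0,0]],"dr":[[0,0,0],[0,0,0],[0,0,0],[0,0,0],[0,0,0],[0,0,0],[0,0,0]],"claw":[0,0,1,1,1,1,1]}' 20
python3 look.py w4
python3 - <<'E'
from h import *
c=np.load("/tmp/c.npy",allow_pickle=True).item();im=cv2.imread("pics/w4.png")
print(c["xyz"])
cv2.imwrite("pics/w4c.png",cv2.resize(im[60:240,220:420],None,fx=4,fy=3.3333333,interpolation=cv2.INTER_CUBIC))
E
```

```text
clock: 4.55
position: [0.4656, -0.001, 0.1262]
ee_rot: [-3.104, 0.483, -0.002]
force: [-0.4, 0.2, -0.3]
width: 0.394
gripper_force: 0.0
[ 0.4656198  -0.0010145   0.12623604] [[0.9528, -0.3036, 0.001], [-0.3036, -0.9528, -0.0001], [0.001, -0.0002, -1.0]] [-0.43861135  0.19942573 -0.30907296] 0.39394694894993965 4.55
[349.62420671 183.86214069] [ 0.46374256 -0.03149861  0.01      ]
[ 0.53619808 -0.02477625  0.28389374]
```

View pics/w4c.png

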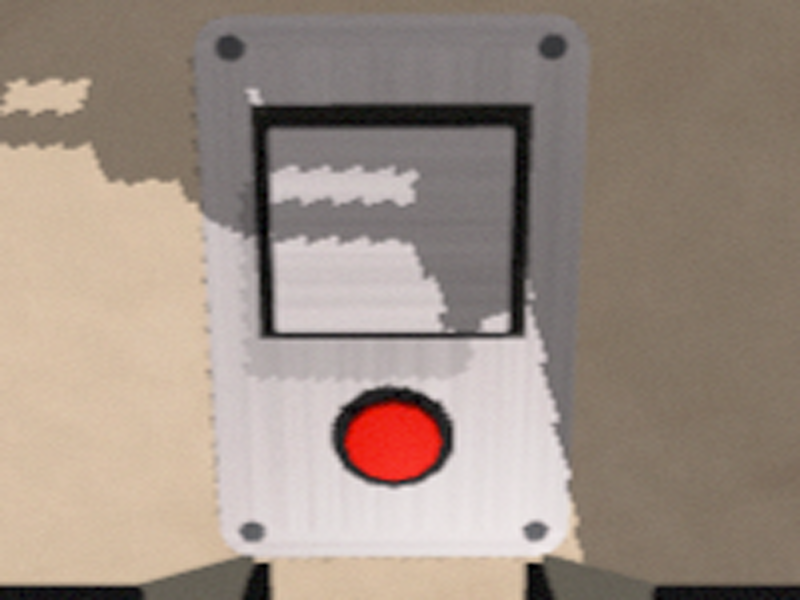

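The head is up with its steel top at about u 288–348, v 98–160, and the button has sprung out at (318,191). Next I'll compute the grasp.

Run:
```python
from h import *
c=np.load("/tmp/c.npy",allow_pickle=True).item();o=arm.observe();T=R.from_rotvec(o["ee_rot"])
for n,uv,z in(("head",(318.1,128.9),.041),("btn",(318.3,191),.010)):
    p=onz(c,uv,z);print(n,p,T.inv().apply(p-o["position"])/.3)
q=[onz(c,(220+a/4,60+b*.3),.004) for a,b in((229,47),(552,46),(535,531),(252,531))]
print([np.degrees(np.arctan2(*(q[i]-q[j])[1::-1])) for i,j in((0,3),(1,2))],np.mean(q,0))
print(o["position"],o["width"])
```

```text
head [ 0.52233699 -0.01940285  0.041     ] [2.00938384e-01 1.11556930e-04 2.81223779e-01]
btn [ 0.46603981 -0.00149706  0.01      ] [4.09532995e-03 1.46558570e-04 3.84704425e-01]
[np.float64(-17.410190850418235), np.float64(-17.43106921350569)] [ 0.50080718 -0.01230256  0.004     ]
[ 0.46498063 -0.00105873  0.12541218] 0.43579798165518613
```

```bash
python3 -m pendant '{"slide":[[0.1,0,0],[0.1,0,0],[0,0,0],[0,0,0],[0,0,0.08],[0,0,0.1],[0,0,0.1],[0,0,0.06],[0,0,0.015],[0,0,0]],"dr":[[0,0,0],[0,0,0],[0,0,0],[0,0,0],[0,0,0],[0,0,0],[0,0,0],[0,0,0],[0,0,0],[0,0,0]],"claw":[1,1,1,1,1,1,1,1,1,1]}' 40
python3 -m pendant '{"slide":[[0,0,0],[0,0,0],[0,0,0],[0,0,0],[0,0,0],[0,0,0],[0,0,0]],"dr":[[0,0,0],[0,0,0],[0,0,0],[0,0,0],[0,0,0],[0,0,0],[0,0,0]],"claw":[0.3,0.3,0.3,0.3,0.3,0.3,0.3]}' 40
python3 look.py w5
```

```text
clock: 5.6
position: [0.5213, -0.0188, 0.0187]
ee_rot: [3.104, -0.481, -0.004]
force: [0.0, -0.2, 0.1]
width: 1.0
gripper_force: 0.0
clock: 6.3
position: [0.5233, -0.018, 0.0196]
ee_rot: [-3.103, 0.481, -0.001]
force: [1.9, 5.0, 0.9]
width: 0.56
gripper_force: 40.0
[ 0.5232927  -0.01804303  0.01963061] [[0.9531, -0.3025, 0.0011], [-0.3025, -0.9531, 0.0011], [0.0007, -0.0013, -1.0]] [1.92045629 5.02660667 0.86222729] 0.5604949014219047 6.3
[277.68757396 275.37019231] [0.50672279 0.01318143 0.01      ]
```

View pics/w5.png

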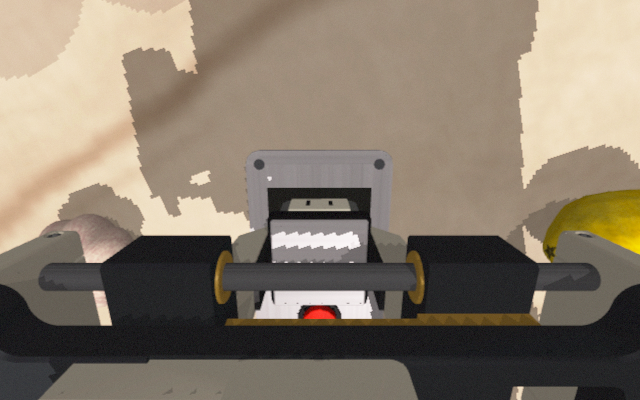

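Fingers hold the cap on both sides (opening 51.6 mm, 40 N), with the lemon and garlic clear. Now I'll draw it up.

```bash
python3 -m pendant '{"slide":[[0.003,-0.003,-0.01],[0,0,-0.03],[0,0,-0.04],[0,0,-0.04],[0,0,-0.04],[0,0,-0.04],[0,0,-0.04],[0,0,-0.04],[0,0,-0.02],[0,0,0]],"dr":[[0,0,0],[0,0,0],[0,0,0],[0,0,0],[0,0,0],[0,0,0],[0,0,0],[0,0,0],[0,0,0],[0,0,0]],"claw":[0.3,0.3,0.3,0.3,0.3,0.3,0.3,0.3,0.3,0.3]}' 50
python3 look.py w6
```

```text
clock: 7.35
position: [0.5233, -0.0181, 0.1103]
ee_rot: [-3.104, 0.482, 0.001]
force: [1.3, 4.8, -10.6]
width: 0.558
gripper_force: 50.0
[ 0.52326436 -0.01809401  0.11032279] [[0.9529, -0.3032, -0.0004], [-0.3032, -0.9529, 0.0006], [-0.0005, -0.0004, -1.0]] [  1.28784162   4.80639657 -10.59516905] 0.5582414901252977 7.35
[359.32773805 222.09661667] [ 0.48830051 -0.04661467  0.01      ]
```

View pics/w6.png

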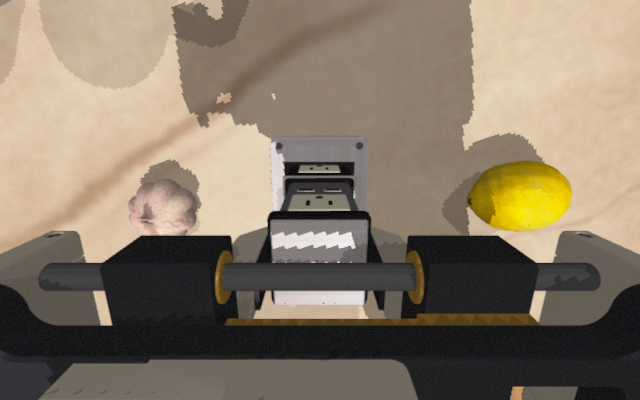

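The outer section is following (pull 10.6 N). I'll carry on to the solid stop in small steps.

```bash
python3 -m pendant '{"slide":[[0,0,-0.02],[0,0,-0.02],[0,0,-0.01],[0,0,0]],"dr":[[0,0,0],[0,0,0],[0,0,0],[0,0,0]],"claw":[0.3,0.3,0.3,0.3]}' 55
python3 -m pendant '{"slide":[[0,0,-0.007],[0,0,0]],"dr":[[0,0,0],[0,0,0]],"claw":[0.3,0.3]}' 55
python3 -m pendant '{"slide":[[0,0,-0.007],[0,0,0]],"dr":[[0,0,0],[0,0,0]],"claw":[0.3,0.3]}' 55
```

```text
clock: 7.8
position: [0.5232, -0.0181, 0.1248]
ee_rot: [-3.104, 0.482, 0.001]
force: [2.5, 5.4, -11.1]
width: 0.558
gripper_force: 55.0
clock: 8.0
position: [0.5232, -0.0181, 0.1267]
ee_rot: [-3.104, 0.482, 0.001]
force: [1.4, 5.8, -10.7]
width: 0.556
gripper_force: 55.0
clock: 8.2
position: [0.5233, -0.0181, 0.1288]
ee_rot: [-3.104, 0.482, 0.001]
force: [2.8, 5.3, -11.3]
width: 0.558
gripper_force: 55.0
```

```bash
python3 -m pendant '{"slide":[[0,0,-0.007],[0,0,0]],"dr":[[0,0,0],[0,0,0]],"claw":[0.3,0.3]}' 55
python3 -m pendant '{"slide":[[0,0,-0.007],[0,0,0]],"dr":[[0,0,0],[0,0,0]],"claw":[0.3,0.3]}' 55
python3 -m pendant '{"slide":[[0,0,-0.005],[0,0,0]],"dr":[[0,0,0],[0,0,0]],"claw":[0.3,0.3]}' 55
```

```text
clock: 8.4
position: [0.5232, -0.0181, 0.1298]
ee_rot: [-3.104, 0.482, 0.002]
force: [6.5, 5.6, -22.1]
width: 0.561
gripper_force: 55.0
clock: 8.6
position: [0.523, -0.018, 0.1301]
ee_rot: [-3.104, 0.482, 0.004]
force: [14.4, 5.9, -44.4]
width: 0.559
gripper_force: 55.0
clock: 8.8
position: [0.5229, -0.0181, 0.1304]
ee_rot: [-3.103, 0.482, 0.005]
force: [19.3, 7.7, -58.0]
width: 0.558
gripper_force: 55.0
```

Solid stop reached at TCP z ≈ 0.130, a rise of about 110 mm. I'll ease the pull back to a moderate level.

```bash
python3 -m pendant '{"slide":[[0,0,0.005],[0,0,0.004],[0,0,0],[0,0,0],[0,0,0]],"dr":[[0,0,0],[0,0,0],[0,0,0],[0,0,0],[0,0,0]],"claw":[0.3,0.3,0.3,0.3,0.3]}' 55
python3 - <<'E'
from h import *
a=arm.get_image("wrist");b=arm.get_image("scene")
cv2.imwrite("pics/f.png",np.vstack([a[100:340,:,::-1],cv2.resize(b[80:230,230:430,::-1],(480,360))[:, :].copy() if 0 else cv2.copyMakeBorder(cv2.resize(b[90:220,230:430,::-1],(540,350)),0,0,0,100,0)]))
E
```

```text
clock: 9.3
position: [0.523, -0.0181, 0.13]
ee_rot: [-3.104, 0.482, 0.003]
force: [9.4, 5.9, -29.4]
width: 0.559
gripper_force: 55.0
```

View pics/f.png

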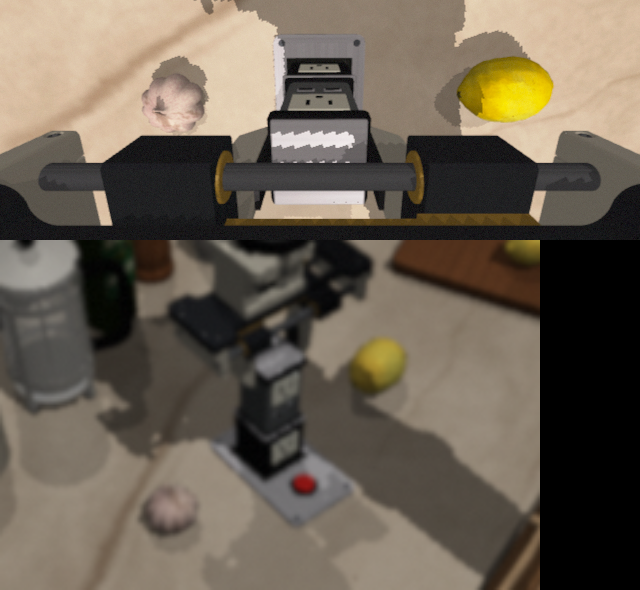

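Both sections are fully out with the outlets showing on each, the head is still gripped (270–370, 110–200), the button is out, and the lemon and garlic haven't moved. I'll hand the job in.

```bash
python3 -c "
from cell import arm
print(arm.sign_off())"
```

```text
the job is handed in; nothing more can be done
None
```

The socket tower is up against its second stop, and the gripper is still holding the head there with about 29 N of upward pull; the button was pressed and let go first, the lemon and garlic are where they were, the arm stayed away from the mug and teaspoon, and the job was handed in at about 9.4 s.

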